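# Hang up the radio headset and hold the pairing selector at its third click

## Robot

A 7-joint arm with a two-finger parallel gripper is mounted at the origin on the work surface. World frame = base frame: x ahead of the robot, y to its left, z up, the work surface at z = 0. Lengths are in mm, angles in degrees, forces in N, time in s.
With the tool pointing down it reaches from about 425 to 950 mm from the base axis. Payload 16.7 kg.
Tool frame: the origin (TCP) lies on the centre line of the jaws, within the pads' length; the fingertips stand 11 mm ahead of it and the grasp point (between the pads) lies 8 mm behind it; y points along the fingers, z is the direction in which the jaws open and shut, and the axes are right-handed (so a half turn about y gives the same grasp; the last joint's range is limited). The gripper opens to 94 mm and grips with 3 to 60 N. Pads are 16 mm wide; open, the fingers measure 119 mm over their backs; the gripper's body (75 mm by 177 mm) begins 78 mm behind the grasp point.
Start: joints at [65.861, 24.414, 4.234, 92.017, -1.954, 63.644, -3.845], TCP at [181.184, -650.189, 194.867] pointing down, gripper open.
Joint ranges: [-163.25, 163.25], [-28.42, 122.38], [-70.27, 78.77], [12.13, 141.07], [-58.53, 238.53], [9.26, 117.41], [-156.51, 156.51]. Speed limits (degrees/s): [108.29, 108.29, 136.94, 136.94, 172.46, 172.46, 172.46].

## Interface

Orientations are given as a 3x3 rotation matrix whose columns are the frame's x, y, z axes.
In Python, from cell import r gives the robot as it stands. Calls block until the motion is done:
- r.movep(position, orientation): joint-space move of the TCP to a pose.
- r.move_linear(position, vel=150, ori=None, contact_N=None): straight line of the TCP; ori=None keeps the orientation; vel is the mean speed in mm/s. With contact_N (N) it stops when the force on the tool has changed by that much, and returns True; else False.
- r.move_joints(angles): joint-space move.
- r.gripper_to(opening, strength=None): opening from 0.0 (shut) to 1.0 (fully open); strength is the grip in N (None keeps the last); returns when the fingers have stopped.
- r.sleep(seconds).
- r.solve_ik(position, orientation): joint angles nearest the present ones, or None.
- r.get_image(name): name is "side" or "top" or "wrist"; returns a dict with "img" (420x560x3 uint8, blue, green, red), "fx", "fy", "cx", "cy" (pixels), "k1" (the pictures are not rectified: a ray, as slopes to the right and down, at radius r is drawn at 1 + k1 r^2 times it, then the intrinsics apply), "view" (4x4, takes a point from world to camera coordinates); the wrist camera has in their place "T_tool_cam" (4x4, takes a point from camera to tool coordinates, whose origin is the TCP and whose axes are the tool frame's). Camera axes: x right, y down, z forward; pixel columns grow to the right and rows downward; lengths in mm; the calibration is good to about 2 mm. A picture is of the moment at which its call begins: read the wrist's pose just before it. There is no depth.
A pose or a line that the arm cannot do raises r.Unreachable and nothing moves.
- r.sign_off(): hands the job in, once; it reports no verdict.
Readings, each from a call of its own:
- r.get_time_s(): time.
- r.get_joint_pos(): joint angles.
- r.get_joint_vel(): joint speeds.
- r.get_effort(): joint torques, N m.
- r.get_tool_pos(): TCP position.
- r.get_tool_rot(): TCP orientation.
- r.get_force(): force on the tool from outside, world axes, zero at the start.
- r.get_torque(): the same for the moment, N m.
- r.get_gripper_width(): opening from 0.0 (shut) to 1.0 (fully open).
Only numpy, scipy, OpenCV 4.12 (cv2) and the standard library are available. Lean on these libraries where they do the work, as an engineer would, in place of code of your own. Each camera call takes 0.05 s, during which the arm holds its last target.

## Task

Hang the radio headset over the stand's horizontal bar so that it hangs freely with one ear cup on each side, setting it down gently rather than dropping it, and let go of it. Then turn the selector knob on top of the radio base unit clockwise, feel the clicks and stop at the third one without passing it, leaving the other things on the desk where they are. Finish while still gripping the knob there, because the set pairs only while a hand holds it.

Things in the scene. Friction and masses are not known exactly. Their poses are not given: they have to be found in the camera images.
- headset: Rigid radio headset, about 0.3 kg, standing upright on its two ear cups. Origin: centre of the underside between the cups, z up. Cups at +x and -x, 60 mm in y, 66 mm tall; gap between them 88 mm, overall 164 mm in x. A flat steel band, 24 mm wide in y, joins them over the top; its crown is level for 44 mm, 128 mm (underside) to 134 mm above the origin.
- headset_crown (a point): The middle of the underside of the headset's band, 128 mm above headset's origin: this rests on the bar when hung. Axes as headset.
- headset_grip (a point): Place to grip the headset from above: the black radio module on the crown of its band, a block 44 mm in x, 26 mm in y, 134 to 170 mm above the desk while the headset stands; close the fingers on its two y faces. This point is its middle in x and y, 158 mm above the headset's origin, 24 mm above the band's top. Axes as headset.
- stand: Headset stand, fixed: a round steel bar 16 mm thick along its y axis, top 140 mm above the desk, on two 14 mm posts 105 mm to either side of the middle, with feet 130 mm in x, 30 mm in y, 12 mm high. Origin: on the desk below the middle of the bar. A hung headset's x axis lies across the bar (either way round) and its cups hang 12 mm clear of the desk.
- bar (a point): The middle of the bar's top line, 140 mm above the desk. Axes as stand: the bar runs along y.
- radio: Radio base unit, fixed: grey metal box 130 mm in x, 170 mm in y, its top 70 mm above the desk, with the selector knob in the middle of the top. A thin stub aerial, its top 138 mm above the desk, stands on it at x +45 mm, y -65 mm. Origin: centre of the underside.
- selector_grip (a point): Point on the selector's upright axis, 110 mm above the desk, the height to grip from above; it turns with the knob. The black knob is a disc 50 mm across carrying an upright grip bar 48 mm long along this point's x axis, 14 mm thick along its y axis, 80 to 124 mm above the desk. A pale line marks the -x half of the bar's top.
- selector (a joint): Selector angle in rad, growing clockwise seen from above; 0 is its counter-clockwise end. It starts free in 0 to 0.18, before any click. Five sprung stops follow 0.34 rad (19.5 degrees) apart: 0.54, 0.88, 1.22 (third), 1.56, 1.90. Leaving a stop takes 0.22 N m, nil half-way; then the spring pulls the knob on, with up to 0.18 N m, into the next stop. Friction 0.02 N m.
- mug: White mug, 78 mm across, 92 mm tall; origin under its centre. Leave alone.
- spray_can: Spray can, 54 mm across, 170 mm tall; origin under its centre. Leave alone.
- tape_roll: Roll of tape lying flat, 90 mm across, 45 mm tall; origin under its centre. Leave alone.
- paint_tin: Metal tin, 76 mm across, 90 mm tall; origin under its centre. Leave alone.
- hole_punch: Hole punch, 100 x 130 mm, about 63 mm tall; origin under its centre. Leave alone.
Not all that is in view belongs to the job. Of the things that look like the headset, the larger one is meant.

How it is judged (in metres and radians):
On the way, in this order (a step that is already met when the one before it is completed fails the run):
1. the headset hangs on the bar, one cup each side, and has been let go (x of headset_crown in the frame of stand between -0.03 and 0.03 m and y of headset_crown in the frame of stand between -0.08 and 0.08 m and z of headset_crown in the frame of stand between 0.13 and 0.16 m and angle between headset's own z axis and vertical below 0.35 rad and angle between the y axis of headset and the y axis of stand, either way round below 0.4 rad and contact force between headset and stand above 1 N and contact force between each of the arm, the fingers and headset below 0.1 N and linear speed of headset below 0.05 m/s), for 0.3 s.
2. the gripped selector is at its third click (value of joint selector between 1.12 and 1.32 rad and velocity of joint selector between -0.1 and 0.1 rad/s and contact force between the fingers and radio above 2 N and distance between the grasp point and selector_grip below 0.03 m), for 0.2 s.
At the end, for the whole second after the job is handed in: Headset at rest on the bar, untouched, band middle within 30 mm across and 80 mm along the bar from its middle, upright within 0.35 rad, square within 0.4 rad; selector at rest at its third stop (1.22 rad, within 0.10), gripped by the fingers (over 2 N, grasp point within 30 mm of the grip point) (all of step 1 and all of step 2); the arm keeps its last pose, push and grip.
It fails at once if the selector went past its third click (value of joint selector above 1.45 rad).
It fails at once if the headset was dropped (falling faster than 0.6 m/s out of the fingers) (contact force between the fingers and headset below 0.05 N and linear speed of headset above 0.6 m/s).
It fails at once if another thing on the desk was pushed more than 30 mm or tipped over (distance of any of mug, spray_can, tape_roll, paint_tin, hole_punch from where it was at the start of the episode above 0.03 m or angle between any of mug, spray_can, tape_roll, paint_tin, hole_punch's own z axis and vertical above 0.5 rad).
It also fails if it takes over 72 s, if anything falls off the work surface, if the arm or the gripper's body presses on something with over 40 N, if the wrist force passes 120 N, or if a joint passes its speed limit or range.

## Working session

There is one attempt and no reset: what is moved stays moved. The work goes in short steps, each a Python script; the robot and the scene stay as the last script left them, time stands still between calls to the robot, and variables do not carry over. Pictures are saved under pics/ and viewed, and the job is handed in when it is done.

```bash
ls; mkdir -p pics; python3 - <<'E'
from cell import r
import cv2,numpy as np
for n in ["side","top","wrist"]:
    d=r.get_image(n); cv2.imwrite(f"pics/{n}0.png",d["img"])
    print(n,{k:(np.round(v,3).tolist() if hasattr(v,'tolist') else v) for k,v in d.items() if k!="img"})
print(r.get_time_s(), r.get_tool_rot())
E
```

```text
pics
side {'fx': 516.4348262726395, 'fy': 516.4348262726395, 'cx': 287.340006882537, 'cy': 208.12302608890326, 'k1': -0.11094126945846591, 'view': [[-0.985, -0.171, 0.01, 601.756], [-0.127, 0.689, -0.713, 166.59], [0.115, -0.704, -0.701, 1151.866], [0.0, 0.0, 0.0, 1.0]]}
top {'fx': 413.9857744355147, 'fy': 413.9857744355147, 'cx': 281.7809469474884, 'cy': 208.31500141070032, 'k1': -0.10515540650092836, 'view': [[-0.003, -1.0, -0.009, 23.039], [-0.994, 0.004, -0.105, 627.823], [0.105, 0.008, -0.994, 1176.017], [0.0, 0.0, 0.0, 1.0]]}
wrist {'fx': 329.1904415528067, 'fy': 329.1904415528067, 'cx': 281.57518215716135, 'cy': 205.01430791572622, 'k1': -0.053203934379924975, 'T_tool_cam': [[0.002, 0.966, 0.257, -74.882], [-0.001, -0.257, 0.966, -189.607], [1.0, -0.002, -0.0, 0.327], [0.0, 0.0, 0.0, 1.0]]}
0.15 [[-9.63306710e-01 -2.98850141e-04  2.68402854e-01]
 [-2.68403017e-01  9.01168351e-04 -9.63306290e-01]
 [ 4.60080632e-05 -9.99999549e-01 -9.48313799e-04]]
```

View pics/side0.png

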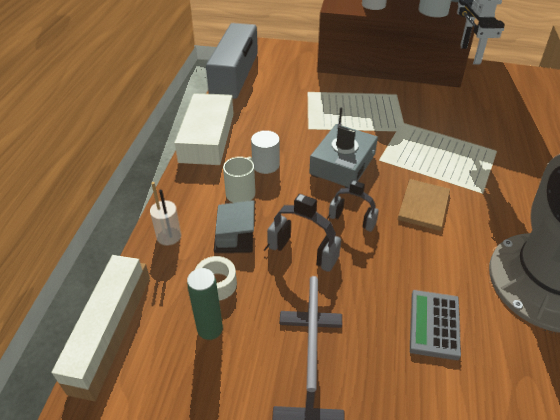

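View pics/top0.png

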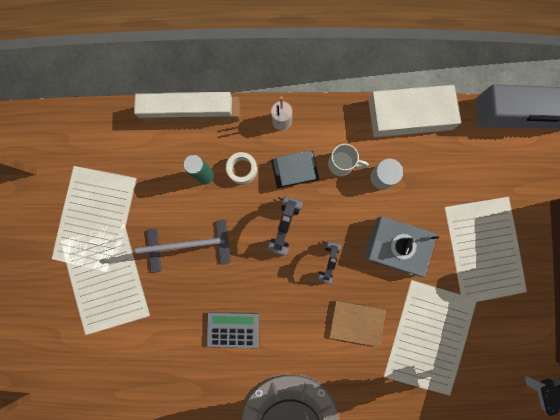

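View pics/wrist0.png

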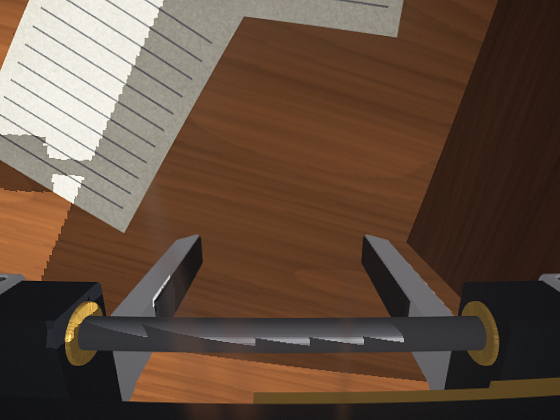

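The top view shows the large headset at about (287,225), the small look-alike at (330,262), the stand's bar from (137,250) to (223,241) and the radio at (402,246). I'll enlarge these areas.

```bash
cat > h.py <<'E'
import numpy as np, cv2
def ray(d,u,v):
    K=np.array([[d["fx"],0,d["cx"]],[0,d["fy"],d["cy"]],[0,0,1]])
    xd=(u-d["cx"])/d["fx"]; yd=(v-d["cy"])/d["fy"]
    p=cv2.undistortPoints(np.array([[[u,v]]],float),K,np.array([d["k1"],0,0,0.]))[0,0]
    return np.array([p[0],p[1],1.])
def atz(d,u,v,z,T=None):
    "world point on ray at height z; T=cam->world"
    if T is None: T=np.linalg.inv(np.array(d["view"]))
    o=T[:3,3]; w=T[:3,:3]@ray(d,u,v)
    return o+w*(z-o[2])/w[2]
def proj(d,P,T=None):
    V=np.array(d["view"]) if T is None else np.linalg.inv(T)
    c=V[:3,:3]@np.array(P,float)+V[:3,3]; s=c[:2]/c[2]; f=1+d["k1"]*(s@s)
    return np.array([d["fx"]*s[0]*f+d["cx"],d["fy"]*s[1]*f+d["cy"]])
def crop(img,u0,v0,u1,v1,k,name):
    c=cv2.resize(img[v0:v1,u0:u1],None,fx=k,fy=k,interpolation=cv2.INTER_CUBIC)
    for u in range((u0//10+1)*10,u1,10):
        cv2.line(c,((u-u0)*k,0),((u-u0)*k,6 if u%50 else 14),(0,255,255),1)
        if u%20==0: cv2.putText(c,str(u),((u-u0)*k-10,24),0,.4,(0,255,255),1)
    for v in range((v0//10+1)*10,v1,10):
        cv2.line(c,(0,(v-v0)*k),(6,(v-v0)*k),(0,255,255),1)
        if v%20==0: cv2.putText(c,str(v),(8,(v-v0)*k+4),0,.4,(0,255,255),1)
    cv2.imwrite("pics/"+name,c)
E
python3 - <<'E'
import cv2
from h import *
t=cv2.imread("pics/top0.png"); s=cv2.imread("pics/side0.png")
crop(t,245,185,345,265,7,"t_head.png")
crop(t,130,215,240,285,7,"t_stand.png")
crop(t,360,205,450,285,7,"t_radio.png")
crop(s,250,90,390,270,4,"s_mid.png")
E
```

```text
(no output)
```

View pics/t_head.png

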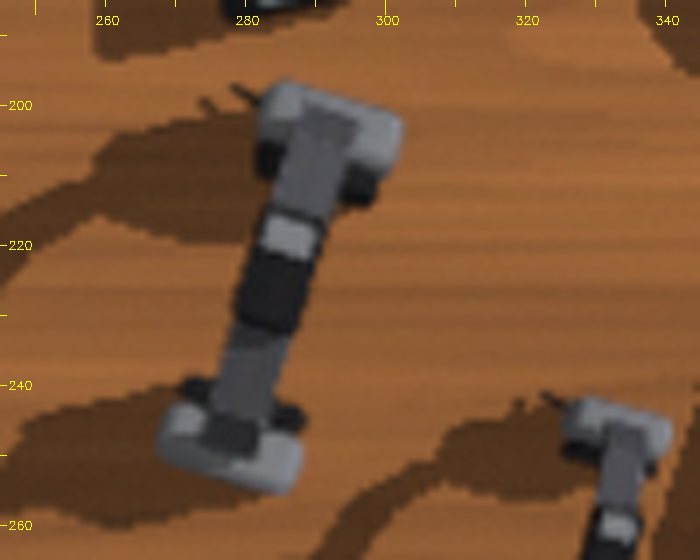

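View pics/t_stand.png

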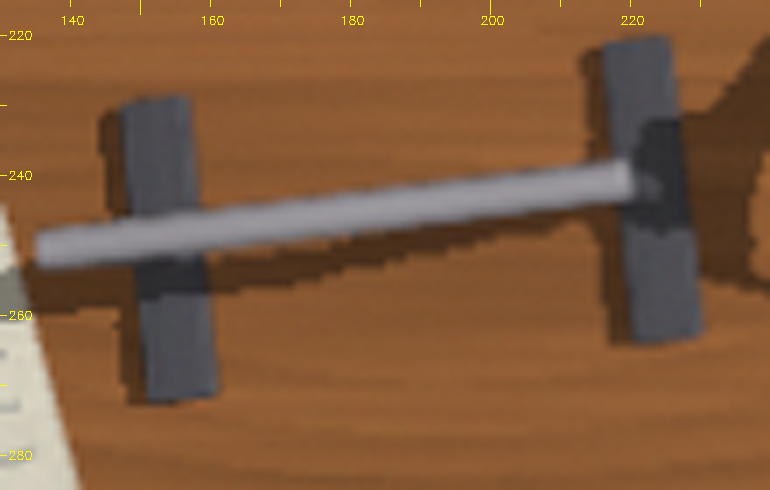

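View pics/t_radio.png

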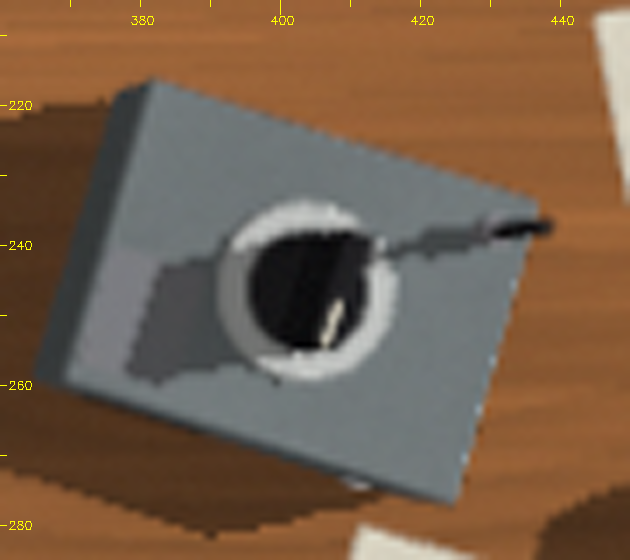

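View pics/s_mid.png

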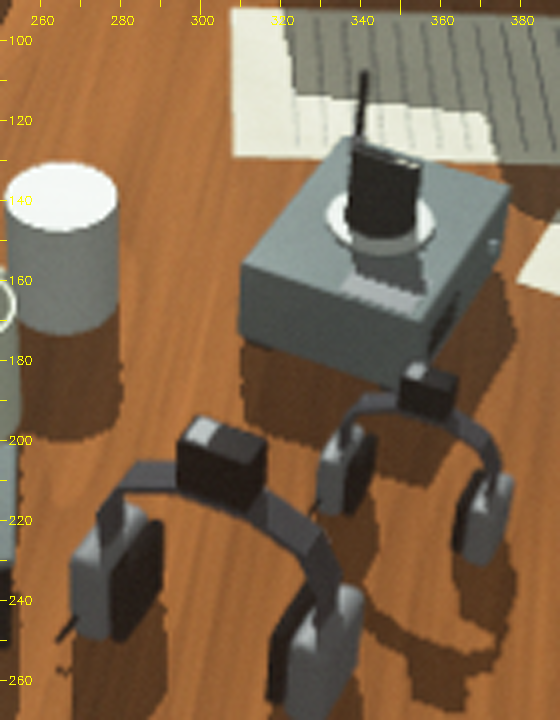

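```bash
cat > m.py <<'E'
from cell import r
from h import *
np.set_printoptions(precision=1,suppress=True)
d=r.get_image("top"); s=r.get_image("side")
print("cams",np.linalg.inv(d["view"])[:3,3],np.linalg.inv(s["view"])[:3,3])
print("module");M=[atz(d,u,v,170) for u,v in [(283.5,215.5),(291,217.5),(287,232.5),(279,230.5)]]
M=np.array(M);print(M,M.mean(0)); print(np.linalg.norm(M-np.roll(M,-1,0),axis=1))
print("cups",[atz(d,u,v,66) for u,v in [(292,204),(276,248)]])
print("bar");B=np.array([atz(d,u,v,132) for u,v in [(135.3,250.3),(220,240.5)]]);print(B,B.mean(0),np.linalg.norm(B[0]-B[1]))
F=np.array([[atz(d,u,v,12) for u,v in q] for q in [[(147,230.5),(157,229),(161,271),(151,272.5)],[(216,222),(225.5,220),(230,263),(220.5,264.5)]]])
print("feet",F.mean(1),F.mean((0,1)), np.linalg.norm(F.mean(1)[0]-F.mean(1)[1]))
R=np.array([atz(d,u,v,70) for u,v in [(382,216),(437,234),(424.5,277),(369.5,260)]]);print("radio",R,R.mean(0),np.linalg.norm(R-np.roll(R,-1,0),axis=1))
print("ring",atz(d,404.3,246.5,70))
print("knobline",atz(d,408.3,248,124),atz(d,406.3,254,124))
# side checks
for n,P in [("mod",[*M.mean(0)[:2],170]),("bar0",B[0]),("bar1",B[1]),("radio",R.mean(0))]: print(n,proj(s,P))
def ang(v): return np.degrees(np.arctan2(v[1],v[0]))
print("ang bar",ang(B[1]-B[0]),"feet",ang(F.mean(1)[1]-F.mean(1)[0]),"module",ang(M[3]-M[0]),ang(M[2]-M[1]),"radio",[ang(R[i]-R[i-1]) for i in range(4)])
E
python3 m.py
```

```text
cams [ 501.3   10.4 1235.5] [482.  798.9 919.8]
module
[[594.8  15.1 170. ]
 [589.5  -4.2 170. ]
 [550.9   6.3 170. ]
 [556.1  26.8 170. ]] [572.8  11.  170. ]
[20.  40.1 21.2 40.5]
cups [array([636.6,  -8.7,  66. ]), array([512.2,  37. ,  66. ])]
bar
[[505.2 415.6 132. ]
 [531.8 185.  132. ]] [518.5 300.3 132. ] 232.1092077286967
feet [[504.8 402.4  12. ]
 [529.8 195.1  12. ]] [517.3 298.8  12. ] 208.78821341168623
radio [[ 600.9 -263.9   70. ]
 [ 548.6 -421.4   70. ]
 [ 427.7 -381.2   70. ]
 [ 477.1 -225.4   70. ]] [ 513.6 -323.    70. ] [165.9 127.4 163.4 129.6]
ring [ 514.1 -325.4   70. ]
knobline [ 509.3 -320.7  124. ] [ 493.3 -314.8  124. ]
mod [305.  198.7]
bar0 [308.6 390. ]
bar1 [312.1 277. ]
radio [343.6 144.6]
ang bar -83.42608433049635 feet -83.11022823680608 module 163.14403735667608 164.80796363492198 radio [np.float64(-17.291173469809937), np.float64(-108.36907859702703), np.float64(161.59645314765262), np.float64(72.40366286619381)]
```

```bash
cat >> h.py <<'E'
def ori(a,tilt=0):
    "tool pointing down, jaw axis z at heading a deg"
    a=np.radians(a); z=np.array([np.cos(a),np.sin(a),0]); y=np.array([0,0,-1.]); return np.column_stack([np.cross(y,z),y,z])
def toolT(r):
    T=np.eye(4); T[:3,:3]=np.array(r.get_tool_rot()); T[:3,3]=r.get_tool_pos(); return T
E
python3 - <<'E'
from cell import r
from h import *
np.set_printoptions(precision=0,suppress=True)
for n,p,a in [("pre",(573,12,300),72),("grip",(573,12,150),72),("hi",(518,299,320),96.7),("hang",(518,299,165),96.7),("knobpre",(512,-323,200),70),("knob",(512,-323,102),70),("knobend",(512,-323,102),0)]:
    for b in (0,180):
        q=r.solve_ik(p,ori(a+b)); print(n,a+b,None if q is None else np.array(q))
E
```

```text
pre 72 [ 27.  15. -42.  96.  10.  74.  55.]
pre 252 [  18.   13.  -30.   96.    7.   73. -122.]
grip 72 [ 26.  23. -42. 106.  18.  58.  49.]
grip 252 [  13.   20.  -26.  107.   10.   56. -125.]
hi 96.7 [ 15.  26. -70.  90.  24.  82.  40.]
hi 276.7 [ -48.   12.   15.   94.   -3.   75. -116.]
hang 96.7 [  7.  29. -58. 101.  27.  65.  37.]
hang 276.7 [  11.   33.  -64.  101.   32.   67. -146.]
knobpre 70 [ 51.  20. -31.  99.  12.  63.  86.]
knobpre 250 [ 27.  18.  -1. 101.   0.  61. -84.]
knob 70 [ 50.  26. -30. 105.  16.  53.  82.]
knob 250 [ 26.  24.   0. 106.  -0.  50. -84.]
knobend 0 [ 41.  25. -20. 105.  10.  52.  17.]
knobend 180 [  15.   24.   14.  107.   -7.   50. -147.]
```

```bash
python3 - <<'E'
from cell import r
from h import *
np.set_printoptions(precision=1,suppress=True)
r.movep([571,12,290],ori(71))
T=toolT(r); d=r.get_image("wrist"); C=T@np.array(d["T_tool_cam"])
np.save("C1.npy",C); cv2.imwrite("pics/w1.png",d["img"])
print(r.get_time_s(),np.array(r.get_joint_pos()),T)
for z in (170,): print(proj(d,[573,12,z],C))
E
```

```text
3.0333 [ 27.5  14.7 -42.1  96.7  10.3  72.5  54.1] [[  0.9  -0.    0.3 571. ]
 [ -0.3  -0.    0.9  11. ]
 [ -0.   -1.   -0.  289.8]
 [  0.    0.    0.    1. ]]
[283.7 198.4]
```

View pics/w1.png

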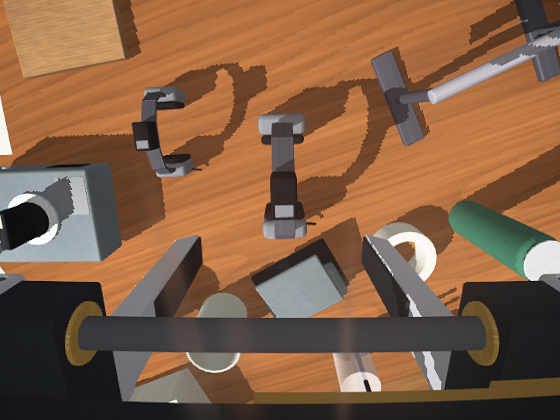

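```bash
python3 - <<'E'
import cv2
from h import *
crop(cv2.imread("pics/w1.png"),240,105,330,245,5,"w1c.png")
E
```

```text
(no output)
```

View pics/w1c.png

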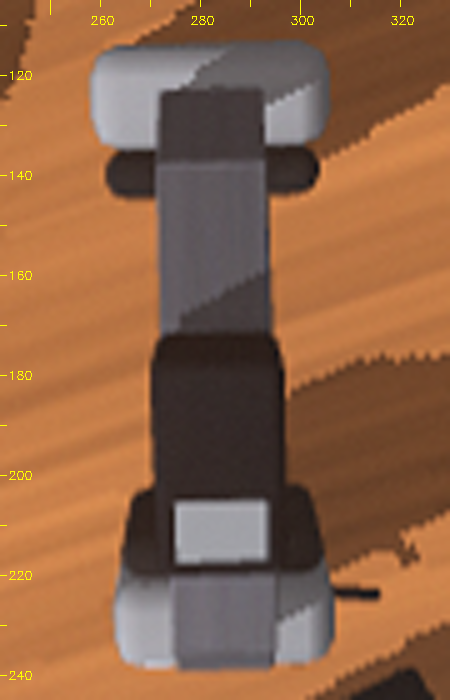

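```bash
python3 - <<'E'
from cell import r
from h import *
np.set_printoptions(precision=1,suppress=True)
d=r.get_image("wrist"); C=np.load("C1.npy")
a=atz(d,282,124,60,C);b=atz(d,285,229,60,C);print(a,b,np.linalg.norm(a-b),np.degrees(np.arctan2(*(b-a)[1::-1])))
for q in [(284,178),(284,219),(284,198.5),(270.5,198),(297,198)]: print(atz(d,*q,170,C))
r.movep([573,12,200],ori(70.5)); 
r.move_linear([573,12,150],vel=60,contact_N=8)
r.gripper_to(0.0,20)
print(r.get_gripper_width()*94,r.get_tool_pos(),r.get_force(),r.get_time_s())
E
```

```text
[508.1  32.9  60. ] [639.3  -8.5  60. ] 137.50856087114 -17.526611199949343
[554.2  18.8 170. ]
[592.8   5.5 170. ]
[573.2  12.3 170. ]
[568.4   0.1 170. ]
[576.8  24.3 170. ]
25.54162016271436 [573.  12. 150.] [ 0.8 -0.1 -0.6] 5.575
```

```bash
python3 - <<'E'
from cell import r
from h import *
np.set_printoptions(precision=1,suppress=True)
r.gripper_to(0.0,35)
r.move_linear([573,12,315],vel=100)
print(r.get_gripper_width()*94,r.get_force())
try: r.move_linear([518,299.5,315],vel=110,ori=ori(96.7)); print("lin")
except r.Unreachable as e:
    print(e); r.movep([518,299.5,315],ori(96.7))
print(np.array(r.get_tool_pos()),np.array(r.get_joint_pos()),r.get_time_s(),r.get_gripper_width()*94)
T=toolT(r); d=r.get_image("wrist"); C=T@np.array(d["T_tool_cam"]); np.save("C2.npy",C); cv2.imwrite("pics/w2.png",d["img"])
d=r.get_image("side");cv2.imwrite("pics/s2.png",d["img"])
d=r.get_image("top");cv2.imwrite("pics/t2.png",d["img"])
E
```

```text
25.36308990596827 [-0.2 -0.3 -2.5]
lin
[518.2 299.1 315. ] [  5.   19.4 -52.8  90.9  15.7  77.5  47. ] 10.4 25.716184777495123
```

View pics/w2.png

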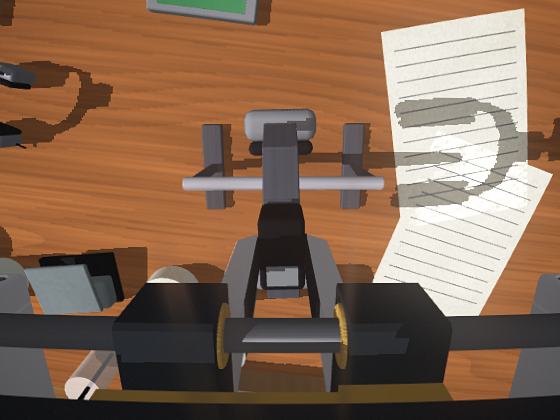

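View pics/s2.png

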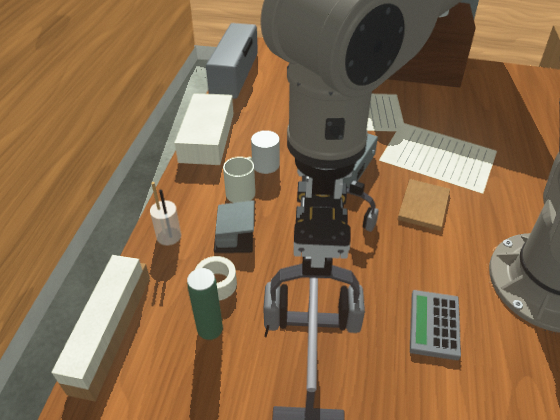

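```bash
python3 - <<'E'
from cell import r
from h import *
np.set_printoptions(precision=1,suppress=True)
d=r.get_image("wrist"); C=np.load("C2.npy")
a=atz(d,183,184,132,C);b=atz(d,383,183.3,132,C);print(a,b,(a+b)/2)
r.move_linear([518,299.5,176],vel=110)
print(r.move_linear([518,299.5,156],vel=20,contact_N=3), r.get_tool_pos(),r.get_force(),r.get_time_s())
d=r.get_image("side");crop(d["img"],230,230,400,370,4,"s3.png")
E
```

```text
[531. 185. 132.] [503.7 414.9 132. ] [517.3 300.  132. ]
True [518.2 299.4 161.8] [-1.9 -1.2  7.6] 12.725
```

View pics/s3.png

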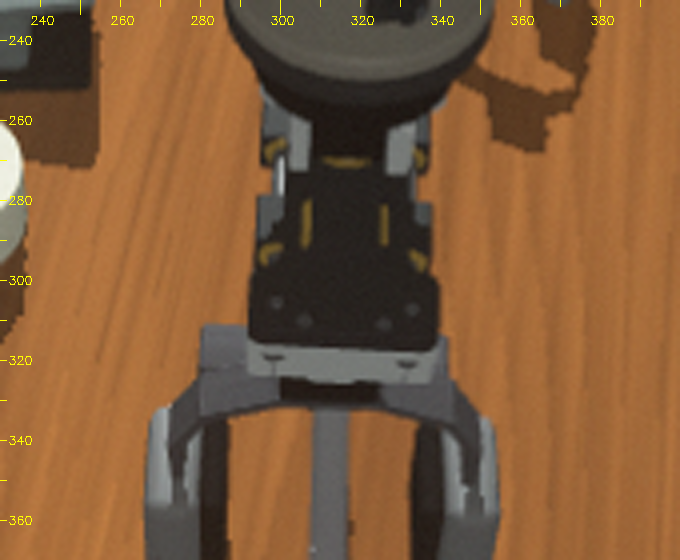

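Contact came at TCP z = 161.8 mm, where 162 was expected. The picture shows the band straddling the bar (bar at col 312, cups at about 282 and 342). I'll let go.

```bash
python3 - <<'E'
from cell import r
from h import *
np.set_printoptions(precision=1,suppress=True)
r.gripper_to(0.55); r.sleep(0.4)
p=r.get_tool_pos()
r.move_linear([p[0],p[1],300],vel=100); r.sleep(0.3)
print(r.get_time_s(),r.get_force(),r.get_gripper_width())
T=toolT(r); d=r.get_image("wrist"); cv2.imwrite("pics/w4.png",d["img"])
d=r.get_image("side");cv2.imwrite("pics/s4.png",d["img"])
E
```

```text
15.625 [-0.3  0.  -0.2] 0.5489587821286981
```

View pics/w4.png

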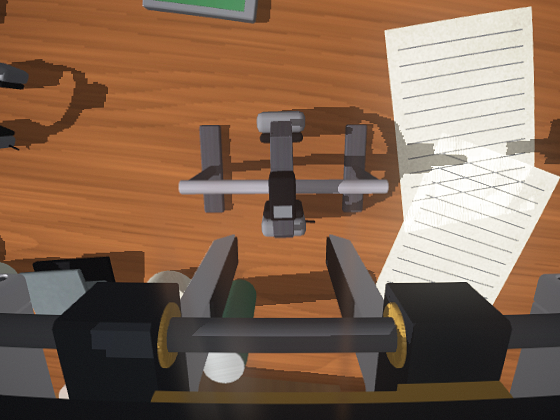

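View pics/s4.png

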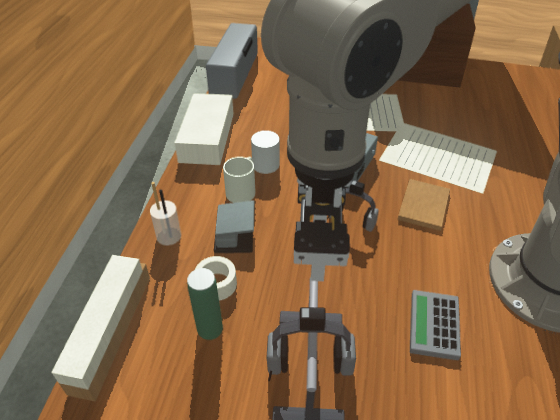

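The headset hangs upright and square on the bar, free of the fingers (side view, module at about (312,318)). Next is the knob.

```bash
python3 - <<'E'
from cell import r
from h import *
np.set_printoptions(precision=1,suppress=True)
r.movep([513,-323,250],ori(70))
T=toolT(r); d=r.get_image("wrist"); C=T@np.array(d["T_tool_cam"]); np.save("C5.npy",C); cv2.imwrite("pics/w5.png",d["img"])
print(r.get_time_s(),np.array(r.get_joint_pos()),T[:3,3],proj(d,[513.5,-323.5,124],C))
u,v=proj(d,[513.5,-323.5,124],C).astype(int)
crop(d["img"],u-90,v-75,u+90,v+75,4,"w5c.png")
E
```

```text
18.0083 [ 56.8  19.6 -39.1  95.5  13.   69.5  84.9] [ 513.7 -321.8  250.1] [280.3 195.7]
```

View pics/w5c.png

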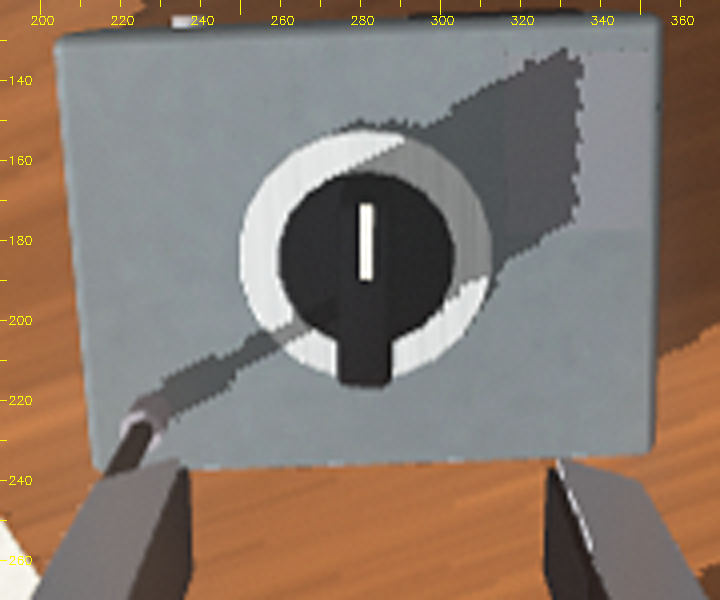

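```bash
python3 - <<'E'
from cell import r
from h import *
np.set_printoptions(precision=2,suppress=True)
d=r.get_image("wrist"); C=np.load("C5.npy")
a=atz(d,281.2,171,124,C);b=atz(d,281.1,190,124,C);c=atz(d,280.9,216,124,C);print(a,b,c,atz(d,281.2,183.7,72,C))
print(np.degrees(np.arctan2(*(c-a)[1::-1])), np.linalg.norm(c-a),(a+c)/2)
E
```

```text
[ 490.71 -314.29  124.  ] [ 508.33 -320.82  124.  ] [ 533.29 -330.13  124.  ] [ 512.15 -322.18   72.  ]
-20.403766734031485 45.424922083919924 [ 512.   -322.21  124.  ]
```

```bash
python3 - <<'E'
from cell import r
from h import *
np.set_printoptions(precision=3,suppress=True)
r.move_linear([512.2,-322.3,150],vel=120,ori=ori(69.6))
r.move_linear([512.2,-322.3,102],vel=80,contact_N=8)
r.gripper_to(0.0,20)
print(r.get_gripper_width()*94,np.array(r.get_tool_pos()),r.get_force(),r.get_torque(),r.get_time_s())
for k in range(1,8):
    t0=r.get_time_s()
    r.move_linear([512.2,-322.3,102],vel=60,ori=ori(69.6-2*k))
    R=np.array(r.get_tool_rot()); h=np.degrees(np.arctan2(R[1,2],R[0,2]))
    print(k,round(69.6-h,2),np.array(r.get_torque()),np.array(r.get_force()).round(1),r.get_time_s()-t0)
E
```

```text
13.872549049742027 [ 512.335 -322.092  102.127] [-0.129  2.126  1.963] [ 0.416 -0.179 -0.003] 20.4667
1 1.95 [ 0.62  -0.205 -0.019] [-0.2  2.6  2.6] 0.25
2 3.93 [ 0.755 -0.131 -0.002] [-0.1  3.2  4.2] 0.25
3 5.92 [ 0.831 -0.211 -0.015] [0.8 3.7 4.3] 0.25
4 7.9 [ 0.949 -0.161 -0.013] [0.1 3.5 4.9] 0.25
5 9.88 [ 0.971 -0.21   0.086] [1.1 3.4 5.4] 0.25
6 11.86 [ 0.812 -0.35   0.312] [1.7 2.8 4.9] 0.25
7 13.88 [ 0.472 -0.486  0.407] [1.2 1.1 5.1] 0.25
```

```bash
cat > turn.py <<'E'
from cell import r
from h import *
import sys
np.set_printoptions(precision=3,suppress=True)
a,b,st=map(float,sys.argv[1:4])
print("rest",r.get_torque(),r.get_force(),r.get_gripper_width()*94)
x=a
while x<=b+1e-6:
    r.move_linear([512.2,-322.3,102],vel=60,ori=ori(69.6-x)); r.sleep(0.05)
    R=np.array(r.get_tool_rot()); h=np.degrees(np.arctan2(R[1,2],R[0,2]))
    print(x,round(69.6-h,2),np.array(r.get_torque()),np.array(r.get_force()).round(1),round(r.get_time_s(),2)); x+=st
E
python3 turn.py 15 21 1.5
```

```text
rest [ 0.472 -0.486  0.407] [1.247 1.069 5.135] 13.928582598011676
15.0 14.93 [ 0.36  -0.51   0.485] [2.  1.9 5. ] 22.52
16.5 16.45 [ 0.52  -0.353  0.478] [0.4 2.4 6. ] 22.82
18.0 17.95 [ 0.596 -0.018  0.464] [-0.2  2.1  6.7] 23.12
19.5 19.45 [ 0.613 -0.015  0.573] [-1.   2.6  6.7] 23.42
21.0 20.97 [ 0.798 -0.346 -0.02 ] [1.7 2.9 6. ] 23.72
```

```bash
python3 - <<'E'
from cell import r
from h import *
print(r.get_gripper_width()*94, r.get_torque())
T=toolT(r); d=r.get_image("wrist"); C=T@np.array(d["T_tool_cam"]); cv2.imwrite("pics/w6.png",d["img"])
print(proj(d,[512.2,-322.3,124],C))
E
```

```text
13.734601173096348 [ 0.79823184 -0.34577726 -0.01996916]
[281.68253166 257.08231461]
```

View pics/w6.png

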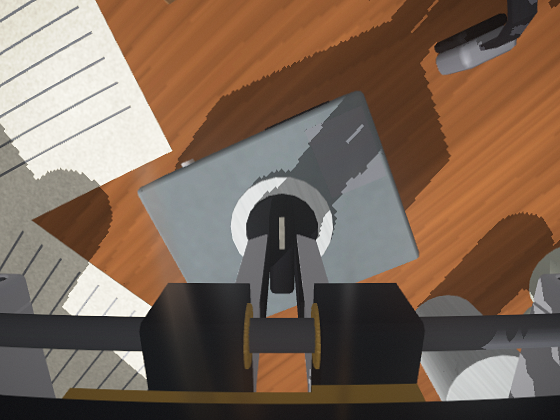

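```bash
python3 turn.py 22 43 1.5
```

```text
rest [ 0.841 -0.419 -0.066] [1.364 3.359 5.504] 14.188338720246142
22.0 21.97 [ 0.802 -0.485 -0.029] [2.  2.  6.1] 24.07
23.5 23.48 [ 0.791 -0.437 -0.066] [0.9 3.2 5.5] 24.37
25.0 24.98 [ 0.804 -0.348 -0.155] [1.6 4.4 6.1] 24.67
26.5 26.48 [ 0.773 -0.336 -0.229] [1.9 3.6 5.8] 24.97
28.0 27.98 [ 0.852 -0.312 -0.134] [1.2 3.8 5.6] 25.27
29.5 29.47 [ 0.77  -0.329  0.038] [0.4 2.6 6.7] 25.57
31.0 30.97 [ 0.651 -0.346  0.142] [1.  2.4 5.9] 25.87
32.5 32.44 [ 0.607 -0.445  0.134] [1.9 3.2 4.2] 26.17
34.0 33.92 [ 0.516 -0.414  0.244] [1.4 1.6 4.9] 26.47
35.5 35.41 [ 0.379 -0.414  0.323] [0.9 0.5 4.4] 26.77
37.0 36.93 [ 0.489 -0.371  0.105] [1.1 2.2 6.2] 27.07
38.5 38.44 [ 0.618 -0.218  0.144] [0.4 3.  6.6] 27.37
40.0 39.94 [ 0.736 -0.24  -0.129] [1.2 3.4 6.5] 27.67
41.5 41.43 [ 0.685 -0.214  0.009] [0.4 2.  6.7] 27.97
43.0 42.95 [ 0.727 -0.346 -0.266] [0.5 1.7 5.6] 28.27
```

```bash
python3 turn.py 44.5 62 1.5
```

```text
rest [ 0.727 -0.346 -0.266] [0.527 1.712 5.618] 13.705916864227055
44.5 44.44 [ 0.589 -0.336 -0.075] [1.1 1.9 5.6] 28.57
46.0 45.94 [ 0.676 -0.383 -0.092] [1.3 1.5 6. ] 28.87
47.5 47.44 [ 0.661 -0.262 -0.096] [-0.6  2.2  6. ] 29.17
49.0 48.93 [ 0.564 -0.26  -0.   ] [-0.4  2.2  5.6] 29.47
50.5 50.43 [ 0.437 -0.253  0.194] [1.2 1.3 6.3] 29.77
52.0 51.92 [ 0.341 -0.24   0.35 ] [0.4 2.4 5.4] 30.07
53.5 53.42 [ 0.241 -0.271  0.427] [-0.3  1.2  5.5] 30.37
55.0 54.94 [ 0.536 -0.238  0.031] [0.6 2.8 6.7] 30.67
56.5 56.43 [ 0.403 -0.231  0.202] [1.  1.8 5.9] 30.97
58.0 57.94 [ 0.622 -0.185  0.011] [0.7 1.6 5.1] 31.27
59.5 59.44 [ 0.616 -0.329 -0.149] [1.6 2.4 5. ] 31.57
61.0 60.95 [ 0.736 -0.186 -0.189] [0.3 3.3 6.1] 31.87
```

Upward zero crossings of the torque came at about 28.8° and 48.8° of hand rotation (stops 1 and 2), so the third should be near 68°.

```bash
python3 turn.py 62.5 67.5 1
```

```text
rest [ 0.736 -0.186 -0.189] [0.298 3.268 6.059] 14.005973989485177
62.5 62.45 [ 0.558 -0.336 -0.242] [0.1 2.5 5.1] 32.17
63.5 63.44 [ 0.463 -0.259 -0.017] [1.  2.6 5. ] 32.47
64.5 64.45 [ 0.683 -0.167 -0.198] [0.2 2.8 5.8] 32.77
65.5 65.44 [ 0.604 -0.181 -0.149] [0.2 2.4 7.1] 33.07
66.5 66.44 [ 0.656 -0.135 -0.086] [0.3 2.4 6.9] 33.37
67.5 67.44 [ 0.617 -0.17  -0.01 ] [-0.1  2.2  7.2] 33.67
```

```bash
python3 - <<'E'
from cell import r
from h import *
r.sleep(0.4)
print(r.get_gripper_width()*94, r.get_torque(),r.get_tool_pos(),r.get_time_s())
d=r.get_image("wrist"); crop(d["img"],190,140,370,290,4,"w7.png")
d=r.get_image("side"); cv2.imwrite("pics/s7.png",d["img"])
E
```

```text
13.76707103888562 [ 0.57552251 -0.08295406 -0.03657663] [ 512.00090008 -322.225872    102.00784368] 34.0667
```

View pics/w7.png

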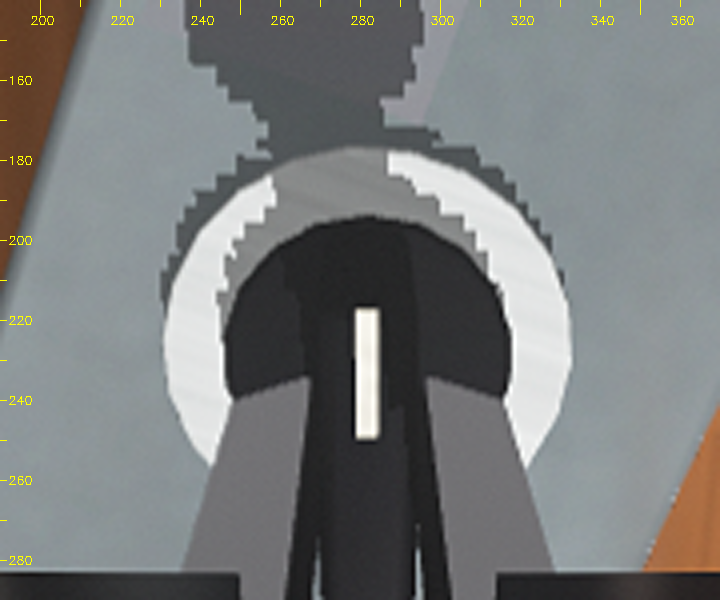

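View pics/s7.png

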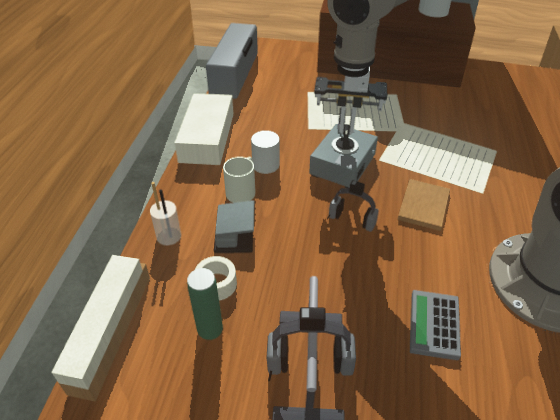

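The pale line (281,217)–(281,249) is square between the jaws, so the knob has followed the hand without slipping. The headset still hangs at (312,318) and the other things haven't moved. Signing off.

```bash
python3 -c "
from cell import r
r.sign_off(); print(r.get_time_s())"
```

```text
the job is handed in; nothing more can be done
the job is handed in; nothing more can be done
```

The headset is hung on the bar and let go, and the selector is at what I read as its third click with the fingers still gripping it. I handed the job in at about 34 s; no verdict is reported.

- **Headset:** I lowered it until contact at TCP z = 161.8 mm (162 expected), opened the fingers and moved straight up. The last side picture shows it upright, with one cup on each side of the bar. The other desk items look unmoved.
- **Selector:** I turned it clockwise in small steps with a 20 N grip. The clicks showed as torque zero crossings at about 28.8° and 48.8°, which match the 19.5° spacing. I stopped at 67.5°, where the torque was back near zero (-0.04 N m). The third stop should be at about 68°, so I put the knob near 1.21 rad. The wrist picture shows it still square between the jaws.
- **Disagreement:** the torque peaks while leaving stops (0.3 to 0.57 N m) were higher than the stated 0.22 N m. The positions of the crossings agreed with the stated spacing, so I relied on those.

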